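# Clear the crate and open the parts dispenser

### The arm

A 6-joint arm with a two-finger parallel gripper is mounted at the origin on the work surface. World frame = base frame: x ahead of the robot, y to its left, z up, the work surface at z = 0. Lengths are in m, angles in degrees, forces in N, time in s.
With the tool pointing down it reaches from about 0.425 to 0.95 m from the base axis. Payload 14.7 kg.
Tool frame: the origin (TCP) lies at the very end of the fingers, on their centre line; the grasp point (between the pads) lies 19 mm behind it; z points along the fingers, x is the direction in which the jaws open and shut, and the axes are right-handed (so a half turn about z gives the same grasp; the last joint's range is limited). The gripper opens to 85 mm and grips with 20 to 120 N. Pads are 22 mm wide; open, the fingers measure 114 mm over their backs; the gripper's body (76 mm by 85 mm) begins 54 mm behind the grasp point. The pads swing forward as they close: fully open they stand 13 mm farther back than shut.
Start: joints at [-76.352, 27.513, 91.461, -0, 61.026, -2.67], TCP at [0.183, -0.624, 0.231] pointing down, gripper open.
Joint ranges: [-157.49, 157.49], [-46.99, 117.5], [13.45, 153.17], [-89.5, 269.5], [5.16, 153.95], [-167.48, 167.48]. Speed limits (degrees/s): [108.29, 108.29, 136.94, 172.46, 172.46, 172.46].

### API

Orientations are given as a 3x3 rotation matrix whose columns are the frame's x, y, z axes.
In Python, from plant import observe, camera, camera_model, finish_job gives the robot as it stands.
- The arm moves only by the tool jog_arm, never from a script. Its argument "commands" is one flat list of numbers, 7 for each row, row after row: the turn, a rotation vector about the world's x, y, z in degrees, then the shift along the world's x, y, z in m, then the closure in counts, from 0 (fully open) to 255 (shut). In form: [ax, ay, az, dx, dy, dz, gripper, ax, ay, az, dx, dy, dz, gripper, ...]. A call has exactly 8 rows; each row shifts and turns the commanded pose from where the row before left it; what a row does not reach is not made up. A row lasts 1/8 s, in which the tool goes at most 62.5 mm and 10.7 degrees, less where a joint would pass 70% of its speed; a pose out of reach is approached as far as the arm can. A call with a gripper value outside its range is refused whole. The fingers move at their own pace and stop on an object; the grip force is fixed at half the most. Time passes only in rows, so rows that do not move let the fingers close, or fill a call up. It gives the time, the measured TCP pose, the force and the opening at its end, in the units of the state.
- observe(): the state, without advancing time (a new reading comes with each control period).
- camera(name): name is "scene" or "top" or "wrist"; returns (picture, depth): 400x640x3 uint8, red, green, blue; 400x640 float32, m along the optical axis (not along the pixel's ray), 0 where there is no reading.
- camera_model(name): a dict with "K" (3x3 intrinsics, pixels), "k1" (the pictures are not rectified: a ray, as slopes to the right and down, at radius r is drawn at 1 + k1 r^2 times it, then the intrinsics apply), "cam_to_world" (4x4, takes a point from camera to world coordinates). Camera axes: x right, y up, looking along -z (the intrinsics and any distortion apply to the point x, -y, -z); pixel columns grow to the right and rows downward; lengths in m; the calibration is good to about 2 mm. A picture is of the moment at which its call begins: read the wrist's pose just before it. camera_model takes no time and is no camera call; for the wrist camera it gives the pose at the moment of the call.
- finish_job(): hands the job in, once; it reports no verdict.
The state is a dict: "t": time; "joint_positions": joint angles; "dq": joint speeds; "effort": joint torques, N m; "position": TCP position; "tool_rot": TCP orientation; "force": force on the tool from outside, world axes, zero at the start; "moment": the same for the moment, N m; "finger_gap": opening from 0.0 (shut) to 1.0 (fully open).
Only numpy, scipy, OpenCV 4.12 (cv2) and the standard library are available. Lean on these libraries where they do the work, as an engineer would, in place of code of your own. Each camera call takes 0.05 s, during which the arm holds its last target. There are 200 camera calls.

### The job

The tall heavy crate is standing in the way of the parts dispenser's drawer. First push it sideways along the front of the dispenser, to whichever side you like, pushing low down at its base board so that it slides upright without rocking, until it stands at least a finger's width clear of the drawer's straight path; only then press the round button on top of the dispenser and let go, so that the drawer springs fully open. Grasp and lift nothing, and leave the other things on the worktop where they are.

Things in the scene. Friction and masses are not known exactly. Their poses are not given: they have to be found in the camera images.
- dispenser: white plastic parts dispenser, fixed, 120 mm deep (its x), 110 wide (its y), 105 high; clear hopper on top from 10 mm behind the centre backwards, to 133 mm high. Origin: centre of the underside, z up. Front along its -x, towards the robot. Shut, the drawer front lies in the housing front (x = -60 mm), 80 mm wide about y = 0, 10 to 50 mm high; it comes out along -x, over y = -40 to +40 mm
- drawer (a joint): how far the drawer is out, m: 0 shut, 0.050 fully open. A latch holds it shut against a 3 N spring; once freed it runs out by itself in under half a second and stays open, unless something stands in its way (it is too weak to move the crate)
- drawer_front (a point): centre of the drawer's front face, 30 mm above the worktop; moves with the drawer
- button (a joint): how far the round push button is pressed, m: 0 up, 0.006 fully down. It springs back (2 N to start, 5 N fully down) and frees the drawer's latch at about 0.004.
- button_top (a point): centre of the top face of the round grey push button, 30 mm in diameter, on top of the dispenser towards its front (30 mm ahead of the dispenser's centre), facing up, 117 mm above the worktop; moves with the button
- crate: tall closed plywood crate, loose, 0.9 to 1.4 kg, in front of the dispenser, within 0.15 rad of square to it. Base board 130 mm (its x) by 120 (its y), 8 to 34 mm above the worktop on 4 rubber feet; box above it 86 (x) by 76 (y), lid top at 168, bail handle to 189. Origin: centre of the underside at the feet, z up. Pushed at the board it slides (6 to 15 N); pushed higher than about 50 mm it may tip
- cage_base: bystander, loose: gilt brass bird cage base, a round drum 110 mm in diameter with a ring of small posts, 54 mm high; origin at the centre of its underside
- loupe: bystander, loose: chrome eye loupe standing up, 37 mm in diameter at the foot, 32 mm high; origin at the centre of its underside
- spudger: bystander, loose: black nylon spudger lying flat along its x, 155 mm long, 10 mm wide, 7 mm high; origin under its middle
- comb: bystander, loose: polished steel tuning comb on its brass strip, lying flat, 92 mm (its x) by 40 mm (its y), 8 mm high; origin under its middle
Not all that is in view belongs to the job. What is shaped like the crate but blue or pink is not meant. What is shaped like the dispenser but purple is not meant.

How it is judged:
By the outcome, as a careful person would: the job done as asked, in the order asked, and still so for the second after the job is handed in, with the robot touching nothing.
It also fails if it takes over 48 s, if anything falls off the work surface, if the arm or the gripper's body presses on something with over 40 N, if the wrist force passes 120 N, or if a joint passes its speed limit or range.

## Working session

There is one attempt and no reset: what is moved stays moved. The work goes in short steps, Python scripts to look and compute and a tool call to move; the robot and the scene stay as the last step left them, time stands still between calls to the robot, and variables do not carry over. Pictures are saved under pics/ and viewed, about 8 in all and at most 12, crops included, and the job is handed in when it is done.

Besides the shell and the picture viewer there is one more tool, called as name(argument=value, ...) on one line, values as JSON. jog_arm: Moves the arm, as the interface text tells. Its arguments: {"type":"object","properties":{"commands":{"type":"array","items":{"type":"number"}}},"required":["commands"]}

```bash
mkdir -p pics
cat > h.py <<'E'
import numpy as np, cv2
from plant import observe, camera, camera_model, finish_job
def cloud(name):
    m=camera_model(name); im,d=camera(name); K=np.array(m["K"]); k1=m["k1"]
    v,u=np.mgrid[0:400,0:640].astype(float)
    xy=cv2.undistortPoints(np.stack([u.ravel(),v.ravel()],1)[:,None],K,np.array([k1,0,0,0.]))[:,0]
    dd=d.ravel(); P=np.stack([xy[:,0]*dd,-xy[:,1]*dd,-dd,np.ones_like(dd)],1)@np.array(m["cam_to_world"]).T
    P=P[:,:3].reshape(400,640,3); P[d==0]=np.nan
    return im,d,P
E
python3 - <<'E'
from h import *
for n in("scene","top"):
    im,d,P=cloud(n); np.savez(n,im=im,P=P); cv2.imwrite(f"pics/{n}1.png",im[...,::-1])
    print(n,np.round(camera_model(n)["cam_to_world"],3).tolist())
o=observe();print(o["t"],o["position"],o["force"])
E
```

```text
scene [[-0.355, -0.65, 0.672, 1.222], [0.935, -0.249, 0.253, 0.311], [0.003, 0.718, 0.696, 0.89], [0.0, 0.0, 0.0, 1.0]]
top [[-0.025, 0.998, -0.059, 0.423], [-0.999, -0.023, 0.028, 0.045], [0.027, 0.06, 0.998, 1.019], [0.0, 0.0, 0.0, 1.0]]
0.1 [ 0.1825647  -0.62346506  0.23074387] [ 0.83116427 -0.31761286 -0.99990135]
```

View pics/scene1.png

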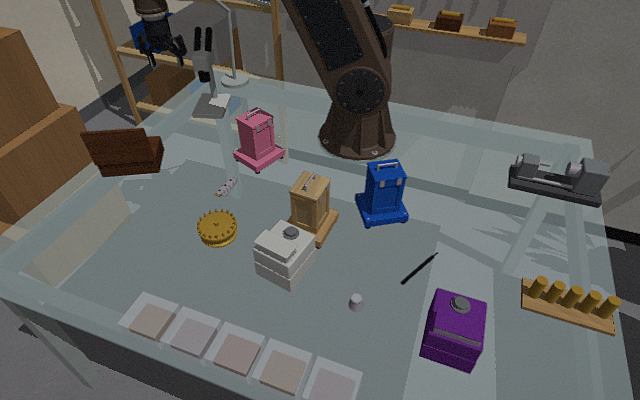

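View pics/top1.png

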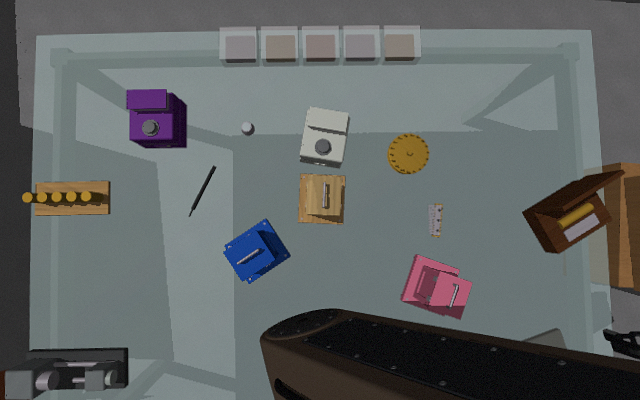

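Top view: plywood crate at (322,198), white dispenser at (325,135) with grey button (322,146). Lookalikes: blue crate (257,250), pink crate (437,285) and purple dispenser (155,118). Only the plywood crate and the white dispenser fit by colour. Bystanders: cage base (408,153), comb (436,220), spudger (203,190), loupe (247,128).

```bash
cat > m.py <<'E'
from h import *
import sys
def rect(Q):
    (c,s,a)=cv2.minAreaRect(Q[:,:2].astype(np.float32)*1000); return np.round(c,1),np.round(s,1),round(a,1),len(Q)
def sel(P,reg,z0,z1):
    u0,v0,u1,v1=reg; Q=P[v0:v1,u0:u1].reshape(-1,3); return Q[(Q[:,2]>z0)&(Q[:,2]<z1)]
E
python3 - <<'E'
from m import *
D=np.load("top.npz");P=D["P"];im=D["im"]
R=dict(crate=(290,166,352,230),disp=(295,100,355,166),blue=(215,212,295,288),pink=(395,248,478,325),cage=(380,128,435,180),comb=(424,198,448,242),loupe=(238,118,258,140),spud=(185,160,220,220))
for n,r in R.items():
    Q=sel(P,r,.004,.3); h=np.histogram(Q[:,2],np.arange(0,.21,.01))[0]; print(n,h.tolist())
for n,z0,z1 in[("crate",.025,.04),("crate",.16,.175),("disp",.098,.11),("disp",.125,.14),("disp",.112,.122),("blue",.025,.04),("pink",.025,.04),("cage",.004,.07),("comb",.004,.02),("loupe",.02,.04),("spud",.003,.02)]:
    print(n,z0,rect(sel(P,R[n],z0,z1)))
print(np.nanmedian(P[240:260,330:380,2]))
c=cv2.resize(im[90:300,200:480],None,fx=2.8,fy=2.8,interpolation=cv2.INTER_CUBIC);cv2.imwrite("pics/crop.png",c[...,::-1])
E
```

```text
crate [83, 7, 8, 837, 6, 2, 0, 0, 0, 0, 0, 0, 0, 0, 0, 0, 1034, 262, 45, 21]
disp [73, 14, 10, 13, 37, 38, 25, 26, 32, 31, 1235, 161, 34, 768, 0, 0, 0, 0, 0, 0]
blue [147, 13, 22, 837, 15, 43, 15, 15, 14, 14, 18, 9, 5, 7, 11, 1, 1107, 262, 49, 24]
pink [96, 45, 61, 850, 45, 73, 52, 50, 41, 52, 50, 55, 50, 17, 50, 49, 1124, 214, 66, 15]
cage [101, 4, 0, 464, 781, 59, 0, 0, 0, 0, 0, 0, 0, 0, 0, 0, 0, 0, 0, 0]
comb [266, 83, 0, 0, 0, 0, 0, 0, 0, 0, 0, 0, 0, 0, 0, 0, 0, 0, 0, 0]
loupe [35, 32, 15, 85, 0, 0, 0, 0, 0, 0, 0, 0, 0, 0, 0, 0, 0, 0, 0, 0]
spud [260, 10, 0, 0, 0, 0, 0, 0, 0, 0, 0, 0, 0, 0, 0, 0, 0, 0, 0, 0]
crate 0.025 (array([494.6,   7.6]), array([120.1, 154.2]), 85.7, 842)
crate 0.16 (array([482.3,   8.8]), array([79.8, 89.9]), 85.9, 1296)
disp 0.098 (array([ 6.345e+02, -5.000e-01]), array([110.2, 118. ]), 78.8, 1247)
disp 0.125 (array([669.,  -7.]), array([95.9, 48.6]), 78.9, 778)
disp 0.112 (array([620.4,   3. ]), array([87.3, 57.3]), 78.6, 154)
blue 0.025 (array([349.7, 180.6]), array([119.7, 129.9]), 32.0, 851)
pink 0.025 (array([ 246. , -273.5]), array([120.7, 130.6]), 68.6, 883)
cage 0.004 (array([ 603.3, -232.9]), array([152.6, 143.2]), 88.8, 1409)
comb 0.004 (array([ 419.9, -307.1]), array([ 58.4, 114.9]), 87.7, 349)
loupe 0.02 (array([680.3, 205.1]), array([27.3, 27. ]), 51.5, 100)
spud 0.003 (array([515.8, 331.6]), array([ 93.1, 161.6]), 89.5, 450)
0.000888004423202915
```

View pics/crop.png

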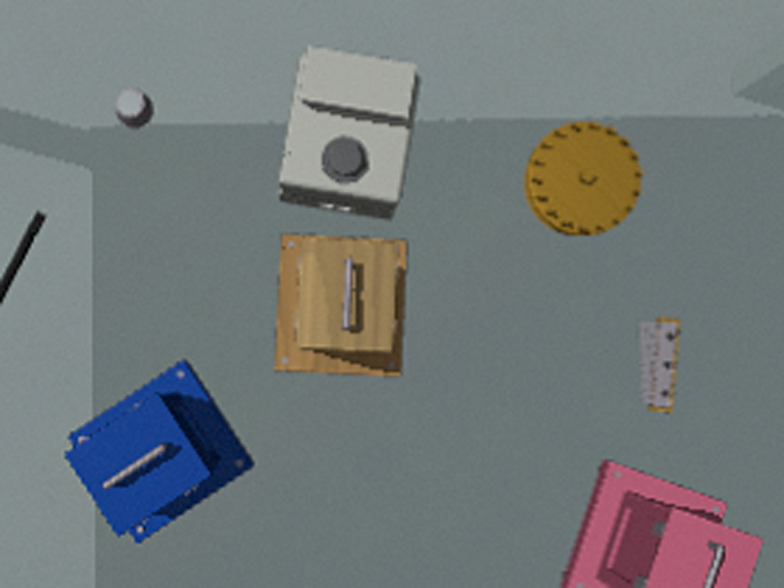

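The crop confirms it: plywood crate at crop (340,305), in front of the white dispenser at (348,130). Next I'll refine the poses and work out the tool orientation.

Run:
```python
from m import *
P=np.load("top.npz")["P"]
Q=sel(P,(290,166,352,230),.027,.038); Q=Q[(Q[:,0]<.56)]
a=np.radians(-4.1);R=np.array([[np.cos(a),-np.sin(a)],[np.sin(a),np.cos(a)]])
q=(Q[:,:2]-[.4823,.0083])@R; print(np.percentile(q,[0,1,2,98,99,100],axis=0).round(4).T)
o=observe();print(o["tool_rot"].round(3),o["joint_positions"],o["finger_gap"])
```

```text
[[-0.0649 -0.0643 -0.0638  0.0641  0.0645  0.065 ]
 [-0.06   -0.0592 -0.0586  0.0596  0.0599  0.0605]]
[[ 0.281 -0.96  -0.   ]
 [-0.96  -0.281  0.001]
 [-0.001 -0.    -1.   ]] [-7.63520502e+01  2.75458427e+01  9.14897462e+01 -3.53192585e-05
  6.10248183e+01 -2.66856822e+00] 0.9986290417900712
```

jog_arm(commands=[0,0,4.5,0.03,0.047,0.025,0,0,0,4.5,0.03,0.047,0.025,0,0,0,4.5,0.03,0.047,0,0,0,0,4.5,0.03,0.047,0,0,0,0,4.5,0.03,0.047,0,0,0,0,4.5,0.03,0.047,0,0,0,0,4.5,0.03,0.047,0,0,0,0,4.5,0.03,0.047,0,0])

```text
t: 1.1
position: [0.4232, -0.2461, 0.2813]
tool_rot: [[0.793, -0.609, -0.0], [-0.609, -0.793, -0.0], [-0.0, 0.0, -1.0]]
force: [-0.3, -0.9, -0.5]
finger_gap: 0.995
```

jog_arm(commands=[0,0,4.2,0.0085,0.0455,0,0,0,0,4.2,0.0085,0.0455,0,0,0,0,4.2,0.0085,0.0455,0,0,0,0,4.2,0.0085,0.0455,0,0,0,0,4.2,0.0085,0.0455,0,0,0,0,4.2,0.0085,0.0455,0,0,0,0,4.2,0.0085,0.0455,0,0,0,0,4.2,0.0085,0.0455,0,0])

```text
t: 2.1
position: [0.4906, 0.1178, 0.2812]
tool_rot: [[0.998, -0.069, -0.0], [-0.069, -0.998, -0.0], [-0.0, 0.0, -1.0]]
force: [0.7, -0.9, -0.0]
finger_gap: 0.997
```

jog_arm(commands=[-5,0,0,0,0.002,0,0,-5,0,0,0,0.002,0,0,-5,0,0,0,0,0,0,-5,0,0,0,0,0,0,0,0,0,0,0,-0.03,0,0,0,0,0,0,-0.03,0,0,0,0,0,0,0,0,0,0,0,0,0,0,0])

```text
t: 3.1
position: [0.491, 0.1202, 0.2221]
tool_rot: [[0.997, -0.071, 0.0], [-0.067, -0.937, -0.342], [0.025, 0.341, -0.94]]
force: [0.0, -0.8, 0.4]
finger_gap: 1.001
```

jog_arm(commands=[0,1.4,0,0,0,-0.04,0,0,0,0,0,0,-0.04,0,0,0,0,0,0,-0.04,0,0,0,0,0,0,-0.04,0,0,0,0,0,0,-0.03,0,0,0,0,0,0,-0.017,0,0,0,0,0,0,0,0,0,0,0,0,0,0,0])

```text
t: 4.1
position: [0.4915, 0.1204, 0.0155]
tool_rot: [[0.998, -0.063, -0.022], [-0.067, -0.937, -0.342], [0.001, 0.342, -0.94]]
force: [-0.1, 0.9, 0.3]
finger_gap: 0.999
```

Run:
```python
from h import *
o=observe();print(o["force"],o["position"])
im,d,P=cloud("scene"); im2,_,_=cloud("top")
c=cv2.resize(im[120:300,220:460],None,fx=2.5,fy=2.5,interpolation=cv2.INTER_CUBIC)
c2=cv2.resize(im2[120:290,220:400],None,fx=1.1*2.5,fy=1.1*2.5)[:450]
cv2.imwrite("pics/pre.png",cv2.resize(np.hstack([c,c2[:450,:]]) ,None,fx=.72,fy=.72)[...,::-1])
```

```text
[-0.10040733  0.90790263  0.33495145] [0.49147931 0.12044096 0.01546356]
```

View pics/pre.png

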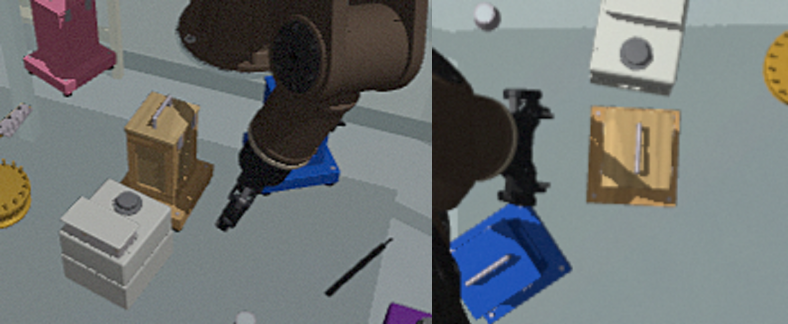

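The gripper stands clear to the +y side of the crate, with blue crate and dispenser untouched. The finger alignment in x looks off, so I'll measure it.

Run:
```python
from m import *
im,d,P=cloud("top")
m=(im.max(2)<60)&(P[...,1]>.06)&(P[...,1]<.17)&(P[...,0]>.40)&(P[...,0]<.60)
for z0,z1 in[(.005,.02),(.02,.035),(.035,.05),(.05,.07),(.07,.1),(.1,.15)]:
    Q=P[m&(P[...,2]>z0)&(P[...,2]<z1)]
    for s,q in(("hi",Q[Q[:,0]>.49]),("lo",Q[Q[:,0]<.49])):
        if len(q)>3: print(z0,s,len(q),q.min(0).round(3),q.max(0).round(3),q.mean(0).round(3))
v=sel(P,(290,166,352,230),.16,.175);print(rect(v)); print(rect(sel(P,(215,212,295,288),.025,.04)))
```

```text
0.035 hi 10 [0.535 0.117 0.039] [0.546 0.133 0.047] [0.537 0.123 0.043]
0.05 hi 8 [0.535 0.121 0.05 ] [0.545 0.128 0.068] [0.539 0.124 0.06 ]
0.05 lo 11 [0.438 0.125 0.051] [0.451 0.152 0.069] [0.443 0.132 0.057]
0.07 hi 103 [0.519 0.126 0.071] [0.564 0.152 0.1  ] [0.543 0.137 0.084]
0.07 lo 123 [0.401 0.133 0.07 ] [0.465 0.167 0.099] [0.442 0.145 0.085]
0.1 hi 98 [0.508 0.132 0.1  ] [0.561 0.168 0.149] [0.541 0.145 0.118]
0.1 lo 178 [0.423 0.136 0.1  ] [0.479 0.17  0.15 ] [0.446 0.154 0.12 ]
(array([482.5,   8.7]), array([79.9, 90.3]), 85.8, 1298)
(array([359.2, 164.9]), array([120. , 165.8]), 31.7, 804)
```

jog_arm(commands=[0,0,0,0,0,-0.004,0,0,0,0,0,0,-0.004,0,0,0,0,0,0,-0.003,0,0,0,0,0,0,0,0,0,0,0,-0.001,-0.01,0,0,0,0,0,-0.001,-0.01,0,0,0,0,0,-0.001,-0.01,0,0,0,0,0,0,0,0,0])

```text
t: 5.25
position: [0.4874, 0.0892, 0.0034]
tool_rot: [[0.998, -0.064, -0.024], [-0.068, -0.937, -0.342], [-0.0, 0.343, -0.939]]
force: [-0.5, -0.4, -0.1]
finger_gap: 1.003
```

jog_arm(commands=[0,0,0,0,-0.003,0,0,0,0,0,0,-0.003,0,0,0,0,0,0,-0.003,0,0,0,0,0,0,-0.003,0,0,0,0,0,0,-0.003,0,0,0,0,0,0,-0.003,0,0,0,0,0,0,-0.003,0,0,0,0,0,0,0,0,0])

```text
t: 6.25
position: [0.4879, 0.0694, 0.0033]
tool_rot: [[0.998, -0.063, -0.022], [-0.067, -0.938, -0.341], [0.001, 0.342, -0.94]]
force: [-0.4, 4.6, 0.2]
finger_gap: 1.004
```

jog_arm(commands=[0,0,0,0,-0.002,0,0,0,0,0,0,-0.003,0,0,0,0,0,0,-0.003,0,0,0,0,0,0,-0.003,0,0,0,0,0,0,-0.003,0,0,0,0,0,0,-0.003,0,0,0,0,0,0,-0.003,0,0,0,0,0,0,0,0,0])

```text
t: 7.25
position: [0.4882, 0.0496, 0.0033]
tool_rot: [[0.998, -0.063, -0.022], [-0.067, -0.938, -0.341], [0.001, 0.342, -0.94]]
force: [-0.3, 5.3, 0.4]
finger_gap: 0.997
```

```bash
cat > c.py <<'E'
from m import *
im,d,P=cloud("top")
def crate(P,im):
    hsv=cv2.cvtColor(im,cv2.COLOR_RGB2HSV); w=(hsv[...,0]>8)&(hsv[...,0]<28)&(hsv[...,1]>60)
    for z0,z1 in((.155,.175),(.026,.04)):
        Q=P[w&(P[...,2]>z0)&(P[...,2]<z1)&(P[...,0]<.57)&(P[...,0]>.36)&(abs(P[...,1])<.26)]
        if len(Q)<9: continue
        A=np.c_[Q[:,:2],np.ones(len(Q))]; s=np.linalg.lstsq(A,Q[:,2],rcond=None)[0]
        print("crate",z0,rect(Q),"tilt",np.degrees(s[:2]).round(2))
        r=cv2.boxPoints(cv2.minAreaRect(Q[:,:2].astype(np.float32)*1000))/1000-[.6345,-.0005]
        a=np.radians(-11.2); print("  corners lateral mm",(r@[-np.sin(a),np.cos(a)]*1000).round(), "u",(r@[np.cos(a),np.sin(a)]*1000).round())
crate(P,im)
for n,r in dict(disp=(295,100,355,166),cage=(380,128,435,180)).items(): print(n,rect(sel(P,r,.098,.11) if n=="disp" else sel(P,r,.03,.07)))
E
python3 c.py
```

```text
crate 0.155 (array([483.4, -13.3]), array([81.1, 90. ]), 86.0, 1292) tilt [ 0.04 -0.02]
  corners lateral mm [-88. -76.   4.  -7.] u [-185.  -96. -106. -196.]
crate 0.026 (array([ 490.8, -105.9]), array([143.1, 319.6]), 5.1, 863) tilt [ 0.33 -0.58]
  corners lateral mm [   2. -305. -265.   42.] u [-234. -144.   -7.  -97.]
disp (array([ 6.343e+02, -4.000e-01]), array([110. , 117.9]), 79.2, 1239)
cage (array([ 598.2, -225.2]), array([106.1, 108.4]), 82.7, 1302)
```

jog_arm(commands=[0,0,0,-0.0005,-0.0045,0,0,0,0,0,-0.0005,-0.0045,0,0,0,0,0,-0.0005,-0.0045,0,0,0,0,0,-0.0005,-0.0045,0,0,0,0,0,-0.0005,-0.0045,0,0,0,0,0,-0.0005,-0.0045,0,0,0,0,0,-0.0005,-0.0045,0,0,0,0,0,-0.0005,-0.0045,0,0])

```text
t: 8.3
position: [0.4844, 0.0137, 0.0033]
tool_rot: [[0.998, -0.063, -0.021], [-0.067, -0.938, -0.341], [0.001, 0.341, -0.94]]
force: [1.7, 8.6, 0.8]
finger_gap: 0.998
```

jog_arm(commands=[0,0,0,-0.0005,-0.0045,0,0,0,0,0,-0.0005,-0.0045,0,0,0,0,0,-0.0005,-0.0045,0,0,0,0,0,-0.0005,-0.0045,0,0,0,0,0,-0.0005,-0.0045,0,0,0,0,0,-0.0005,-0.0045,0,0,0,0,0,-0.0005,-0.0045,0,0,0,0,0,-0.0005,-0.0045,0,0])

```text
t: 9.3
position: [0.4803, -0.0223, 0.0033]
tool_rot: [[0.998, -0.063, -0.021], [-0.066, -0.938, -0.341], [0.001, 0.342, -0.94]]
force: [1.3, 8.3, 0.8]
finger_gap: 1.0
```

```bash
python3 c.py
```

```text
crate 0.155 (array([475.3, -85.3]), array([76.8, 91.6]), 88.0, 561) tilt [-0.03 -0.21]
  corners lateral mm [-159. -145.  -69.  -84.] u [-179.  -88. -101. -191.]
crate 0.026 (array([ 544.5, -141. ]), array([158.4, 186.5]), 48.1, 216) tilt [ 0.96 -1.1 ]
  corners lateral mm [-176. -271. -135.  -40.] u [-182.  -21.   60. -101.]
disp (array([634.7,  -0.7]), array([110.1, 118.8]), 79.2, 1202)
cage (array([ 583.8, -221.2]), array([107.3, 140.6]), 72.4, 1302)
```

jog_arm(commands=[0,0,0,-0.0005,-0.004,0,0,0,0,0,-0.0005,-0.004,0,0,0,0,0,-0.0005,-0.004,0,0,0,0,0,-0.0005,-0.004,0,0,0,0,0,-0.0005,-0.004,0,0,0,0,0,-0.0005,-0.004,0,0,0,0,0,0,-0.003,0,0,0,0,0,0,0,0,0])

```text
t: 10.35
position: [0.477, -0.0496, 0.0033]
tool_rot: [[0.998, -0.063, -0.022], [-0.067, -0.938, -0.341], [0.001, 0.342, -0.94]]
force: [1.1, 4.5, -0.0]
finger_gap: 0.999
```

jog_arm(commands=[0,0,0,0,0.005,0,0,0,0,0,0,0.015,0,0,0,0,0,0,0.02,0,0,0,0,0,0,0.02,0.01,0,0,0,0,0,0,0.05,0,0,0,0,0,0,0.05,0,0,0,0,0,0,0.05,0,0,0,0,0,0,0.05,0])

```text
t: 11.35
position: [0.4761, 0.0114, 0.215]
tool_rot: [[0.998, -0.062, -0.023], [-0.066, -0.938, -0.341], [-0.0, 0.342, -0.94]]
force: [1.2, -0.0, -1.2]
finger_gap: 1.001
```

jog_arm(commands=[5,0,0,0,0.01,0.03,0,5,0,0,0,0.03,0.01,0,5,0,0,0,0.04,0,0,5,0,0,0,0.04,0,0,0,0,0,0,0.04,0,255,0,0,0,0,0.04,0,255,0,0,0,0,0.04,0,255,0,0,0,0,0,0,255])

```text
t: 12.35
position: [0.4758, 0.2534, 0.2531]
tool_rot: [[0.998, -0.059, -0.024], [-0.059, -0.998, 0.001], [-0.024, 0.001, -1.0]]
force: [-0.5, -0.0, -0.2]
finger_gap: 0.144
```

```bash
python3 c.py; python3 -c "
from h import *
im,_=camera('top');im2,_=camera('scene');cv2.imwrite('pics/aft.png',np.hstack([im[80:330,180:500],im2[100:350,160:480]])[...,::-1])"
```

```text
crate 0.155 (array([ 472.2, -111.9]), array([79.5, 90.1]), 86.1, 1264) tilt [-0.04 -0.06]
  corners lateral mm [-186. -175.  -96. -107.] u [-177.  -88.  -98. -187.]
crate 0.026 (array([ 489.4, -152.9]), array([198.7, 168.9]), 86.2, 862) tilt [ 0.56 -0.88]
  corners lateral mm [-287. -265.  -68.  -90.] u [-184.  -16.  -42. -209.]
disp (array([ 6.341e+02, -5.000e-01]), array([110.1, 117.2]), 79.0, 1240)
cage (array([ 583.8, -221.1]), array([107.1, 141.5]), 72.2, 1316)
```

View pics/aft.png

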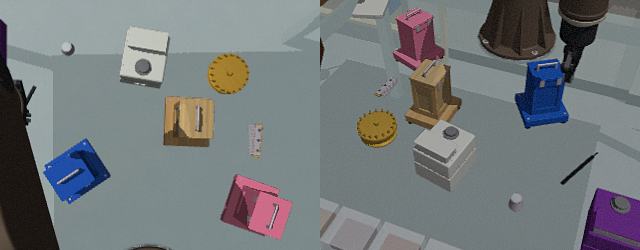

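Top view: the crate stands upright at (188,121) with its near edge about 33 mm clear of the drawer path. Cage base, comb and the coloured crates haven't moved. Next, the button.

jog_arm(commands=[0,-1.4,0,0.03,-0.045,0,255,0,0,0,0.03,-0.05,0,255,0,0,0,0.03,-0.05,0,255,0,0,0,0.02,-0.05,0,255,0,0,0,0.019,-0.053,0,255,0,0,0,0,0,-0.04,255,0,0,0,0,0,-0.03,255,0,0,0,0,0,0,255])

```text
t: 13.5
position: [0.6038, 0.0013, 0.1815]
tool_rot: [[0.998, -0.064, -0.003], [-0.064, -0.998, 0.0], [-0.003, 0.0, -1.0]]
force: [0.3, 0.5, 0.2]
finger_gap: -0.001
```

Run:
```python
from m import *
P=np.load("top.npz")["P"]; im=np.load("top.npz")["im"]
m=np.zeros((400,640),bool);m[135:160,308:340]=1
Q=P[m&(im.max(2)<130)&(P[...,2]>.113)&(P[...,2]<.122)];print(rect(Q),Q.mean(0),np.median(Q[:,2]))
```

```text
(array([606.5,   5.9]), array([27.5, 27.3]), 2.0, 113) [0.60609149 0.00540198 0.11768111] 0.11760291849868876
```

jog_arm(commands=[0,0,0,0.002,0.004,-0.02,255,0,0,0,0,0,-0.02,255,0,0,0,0,0,-0.015,255,0,0,0,0,0,-0.005,255,0,0,0,0,0,-0.003,255,0,0,0,0,0,-0.003,255,0,0,0,0,0,-0.003,255,0,0,0,0,0,0,255])

```text
t: 14.5
position: [0.608, 0.0062, 0.1145]
tool_rot: [[0.998, -0.063, 0.002], [-0.063, -0.998, -0.0], [0.002, -0.0, -1.0]]
force: [1.1, -0.5, 2.7]
finger_gap: -0.004
```

jog_arm(commands=[0,0,0,0,0,-0.002,255,0,0,0,0,0,-0.001,255,0,0,0,0,0,0,255,0,0,0,0,0,0,255,0,0,0,0,0,0,255,0,0,0,0,0,0,255,0,0,0,0,0,0,255,0,0,0,0,0,0,255])

```text
t: 15.5
position: [0.6077, 0.0062, 0.1113]
tool_rot: [[0.998, -0.063, 0.002], [-0.063, -0.998, -0.0], [0.002, -0.0, -1.0]]
force: [2.6, -0.6, 4.6]
finger_gap: -0.002
```

jog_arm(commands=[0,0,0,0,0,0.005,255,0,0,0,0,0,0.02,255,0,0,0,0,0,0.04,255,0,0,0,0,0,0.04,255,0,0,0,0,0.06,0,255,0,0,0,0,0.06,0,255,0,0,0,0,0.06,0,255,0,0,0,0,0.06,0,255])

```text
t: 16.5
position: [0.6065, 0.2478, 0.216]
tool_rot: [[0.998, -0.063, -0.0], [-0.063, -0.998, -0.001], [-0.0, 0.001, -1.0]]
force: [0.9, -1.0, -0.1]
finger_gap: 0.0
```

```bash
python3 c.py
python3 - <<'E'
from m import *
im,_,P=cloud('top');im2,_,_=cloud('scene');cv2.imwrite('pics/fin.png',np.hstack([im[80:330,180:500],im2[100:350,160:480]])[...,::-1])
u=np.array([np.cos(np.radians(-11.2)),np.sin(np.radians(-11.2))]);l=np.array([-u[1],u[0]])
r=P[...,:2]-[.6343,-.0005];a=r@u;b=r@l
m=(abs(b)<.045)&(a<-.062)&(a>-.14)&(P[...,2]>.03)&(P[...,2]<.06)
print("drawer pts",m.sum(),a[m].min() if m.any() else None,P[m].mean(0))
m=(abs(b)<.02)&(abs(a+.03)<.02)&(P[...,2]>.11);print("button z",np.median(P[m][:,2]))
E
```

```text
crate 0.155 (array([ 472.2, -112. ]), array([79.4, 90.1]), 86.1, 1265) tilt [ 0.17 -0.15]
  corners lateral mm [-186. -175.  -96. -107.] u [-177.  -88.  -98. -187.]
crate 0.026 (array([ 489.4, -153.8]), array([200.3, 169.9]), 86.1, 867) tilt [ 0.41 -0.95]
  corners lateral mm [-289. -267.  -68.  -90.] u [-184.  -16.  -41. -210.]
disp (array([ 6.343e+02, -5.000e-01]), array([110.1, 117.9]), 78.9, 1254)
cage (array([ 583.6, -221.1]), array([106.7, 141. ]), 72.1, 1315)
drawer pts 96 -0.11312929036193295 [0.53418959 0.01969005 0.04529366]
button z 0.11772111702446336
```

View pics/fin.png

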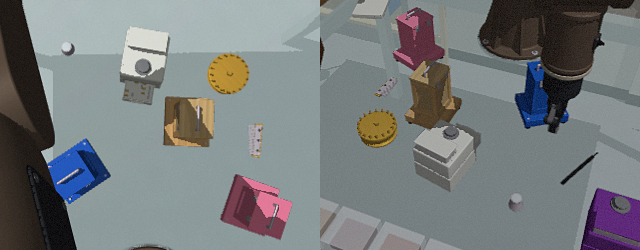

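The drawer is open at top (137,92), its front about 51–53 mm ahead of the housing. The button is back up at 117.7 mm, and the arm is clear of everything.

```bash
python3 -c "
from h import *
print(finish_job(),observe()['t'])"
```

```text
the job is handed in; nothing more can be done
the job is handed in; nothing more can be done
```

The drawer is fully open, and I handed the job in at about 16.7 s of the 48 s allowed.

**What I did:** I slid the plywood crate about 120 mm to the robot's right (-y). I pushed at its base board with both open fingertips, and it moved at roughly 5–9 N. Then I pressed the dispenser's round button about 6 mm with closed fingers at 4.6 N, released it and backed away.

**Last checks, from the camera:**
- **Crate:** it stands upright, within about 0.2° of level. Its nearest edge is about 33 mm clear of the drawer's path.
- **Drawer:** its front is about 51–53 mm out by depth, which matches the full 50 mm opening within measurement error.
- **Button:** it is back up at 117.7 mm.
- **Other things:** the cage base, comb, loupe, spudger and coloured lookalikes look unmoved in the last pictures.
- **Arm:** it touches nothing.

**Checks that disagreed:** after the push, my low-level measurements of the crate's base board and of the cage base read oversized, because neighbouring objects got into the selected area. I relied on the crate's lid and the pictures instead.

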